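# Load a lens barrel into a sprung V-cradle and hold it down

## Robot

A 6-joint arm with a two-finger parallel gripper is mounted at the origin on the work surface. World frame = base frame: x ahead of the robot, y to its left, z up, the work surface at z = 0. Lengths are in m, angles in rad, forces in N, time in s.
With the tool pointing down it reaches from about 0.35 to 0.975 m from the base axis. Payload 4.9 kg.
Tool frame: the origin (TCP) lies midway between the tips of the shut fingers; the grasp point (between the pads) lies 19 mm behind it; z points along the fingers, y is the direction in which the jaws open and shut (so a half turn about z gives the same grasp; the last joint's range is limited). The gripper opens to 85 mm and grips with 20 to 120 N. Pads are 22 mm wide; open, the fingers measure 114 mm over their backs; the gripper's body (76 mm by 85 mm) begins 54 mm behind the grasp point. The pads swing forward as they close: fully open they stand 13 mm farther back than shut.
Start: joints at [1.158, 0.053, 1.613, -0, 1.476, -0.119], TCP at [0.181, 0.598, 0.231] pointing down, gripper open.
Joint ranges: [-3.01, 3.01], [-1.01, 2.22], [0.06, 2.58], [-1.02, 4.17], [0.09, 2.62], [-3.14, 3.14]. Speed limits (rad/s): [2.57, 2.57, 3.14, 3.14, 3.14, 3.14].

## Interface

Orientations are given as a rotation vector (axis times angle).
In Python, from station import ctrl gives the robot as it stands.
- The arm moves only by the tool drive_tool, never from a script. Its argument "moves" is one flat list of numbers, 7 for each row, row after row: the turn, a rotation vector about the world's x, y, z in degrees, then the shift along the world's x, y, z in m, then the closure, from 0 (fully open) to 1 (shut). A call has exactly 5 rows; each row shifts and turns the commanded pose from where the row before left it; what a row does not reach is not made up. A row lasts 1/8 s, in which the tool goes at most 62.5 mm and 10.7 degrees, less where a joint would pass 70% of its speed; a pose out of reach is approached as far as the arm can. A call is refused whole if a number of a shift passes 0.0625 or a number of a turn 10.7, either way. A call with a gripper value outside its range is refused whole. The fingers move at their own pace and stop on an object; "newtons" is the grip in N (left out, the last holds). Time passes only in rows, so rows that do not move let the fingers close, or fill a call up. It gives the time, the measured TCP pose, the force and the opening at its end, in the units of the state.
- ctrl.get_obs(): the state, without advancing time (a new reading comes with each control period).
- ctrl.get_image(name): name is "scene" or "top"; returns the picture (400x640x3 uint8, red, green, blue); there is no depth.
- ctrl.get_calibration(name): a dict with "fx", "fy", "cx", "cy" (pixels), "rvec" (rotation vector, rad) and "tvec" (3), from world to camera coordinates, as OpenCV has them. Camera axes: x right, y down, z forward; pixel columns grow to the right and rows downward; lengths in m; the calibration is good to about 2 mm. A picture is of the moment at which its call begins. get_calibration takes no time and is no camera call.
- ctrl.finish_job(): hands the job in, once; it reports no verdict.
The state is a dict: "t": time; "q": joint angles; "dq": joint speeds; "effort": joint torques, N m; "tool_pos": TCP position; "tool_rot": TCP orientation; "contact_force": force on the tool from outside, world axes, zero at the start; "wrist_torque": the same for the moment, N m; "opening": finger opening in m.
Only numpy, scipy, OpenCV 4.12 (cv2) and the standard library are available. Lean on these libraries where they do the work, as an engineer would, in place of code of your own. Each camera call takes 0.05 s, during which the arm holds its last target.

## Task

Lever the yellow snap-shut cover of the test fixture up with the blade of the pry tool (not with the fingers), fold it right back, and lay the tool down on the bench. Then set the steel lens barrel lengthwise in the blue V-cradle, seated on both sloping faces and centred along it, and press it gently down so the sprung cradle sinks about half of its 12 mm travel; finish while still holding it pressed there. Leave the spool, the rubber blower and the jar alone.

Things in the scene. Friction and masses are not known exactly. Their poses are not given: they have to be found in the camera images.
- fixture: Test fixture screwed to the bench: dark base plate 130 x 180 x 12 mm (x from -55 to +75 mm of the origin). Origin on the bench under the middle of the V-cradle, z up. The V runs along the fixture's y; the cover's free lip faces its -x side and the hinge is on its +x side. A detent post 76 mm high stands at x -30, y +76 mm (14 mm thick in y), two hinge brackets 72 mm high at x +55, y +-62 mm.
- hinge (a point): Middle of the cover's hinge axis, 55 mm to +x of the fixture's origin and 66 mm above the bench; the axis runs along the fixture's y. Frame as the fixture's.
- cover (a joint): Angle of the yellow cover in rad: 0 shut, 2.95 folded back to its stop. The cover is a flat plate 105 x 104 x 4 mm, 90 g, reaching from the hinge to the lip, its underside 64 mm above the bench when shut. A spring detent holds it shut: about 4 N upward at the lip frees it within about 0.1 rad; after that it is light. Let go before about 1.35 rad it falls shut; beyond about 1.8 rad it falls fully open by itself.
- lip (a point): On the cover: middle of the lower edge of its free lip, 105 mm from the hinge, 64 mm above the bench when shut. Under the outer 24 mm of the cover there is free air down to the base plate (cradle cheeks, 54 mm high, begin 24 mm in).
- cradle (a joint): How far the sprung cradle is pushed down, m: 0 up, 0.012 bottomed. Spring 1200 N/m, preloaded, so it stays up under the barrel's weight; with the barrel in it about 3 N more starts it moving and about 11 N holds it 6 mm down.
- seat (a point): Moves with the cradle: where the barrel's centre lies when it is seated in the middle of the V (60 mm above the bench with the cradle up). Frame as the fixture's: the V runs along y. The cradle is two V-yokes (blue faces, 90 degree V, each yoke 22 mm long, so four flat faces in two rows, centred at y +-36 mm, up to 58 mm high and 52 mm wide), with a 50 mm gap between them for the fingers; in the gap the only thing is a bar whose top is 32 mm above the bench.
- barrel_mid (a point): Centre of the loose lens barrel, a steel cylinder 32 mm diameter, 100 mm long, about 160 g, with two thin brass bands and glass ends; either end may go first. Its x runs along the cylinder axis. It lies level in a rest with 1.5 mm play to either side, centre 40 mm above the bench.
- rest: Fixed rest for the barrel: black plate 120 x 60 x 8 mm with two rubber forks 18 mm wide at x +-42 mm, 38 mm high; free for fingers between them. Origin on the bench under its centre; the barrel lies along its x.
- pry: Loose pry tool, 123 mm long overall, about 50 g: green handle 75 long x 14 wide x 22 mm high (x from -55 to +20 mm), flat steel blade 48 mm long, 14 mm wide, 4 mm thick, at half height, to x +68 mm. Origin at the handle's underside, x along the tool towards the blade tip.
- pry_grip (a point): Point in the handle, half-way up (11 mm above its underside), 20 mm behind the handle's front end, 68 mm behind the blade tip: a good place to grip across the handle (14 mm wide).
- pry_tip (a point): Middle of the blade's tip edge, half-way through its 4 mm thickness.
- spool: Bystander: orange spool standing upright, 60 mm diameter, 40 mm high. Origin under its centre.
- blower: Bystander: black rubber blower bulb standing upright, 58 mm diameter, 92 mm high with a thin nozzle. Origin under its centre.
- jar: Bystander: amber jar, 48 mm diameter, 60 mm high. Origin under its centre.
Mind the look-alikes: they are no part of the job. Of the things that look like the part that bears barrel_mid, the larger one is meant.

How it is judged:
On the way, in this order (a step that is already met when the one before it is completed fails the run):
1. the cover is levered up off its detent by the pry tool (value of joint cover above 0.2 rad and contact force between pry and cover above 0.1 N), for 0.05 s.
2. the cover is folded right back (value of joint cover above 2.4 rad), for 0.1 s.
3. the pry tool is laid down on the bench and let go (height (world z) of pry_grip below 0.02 m and linear speed of pry below 0.03 m/s and contact force between pry and the fingers below 0.2 N and contact force between pry and fixture below 0.2 N), for 0.2 s.
4. the barrel sits in the V on both faces (x of barrel_mid in the frame of seat between -0.003 and 0.003 m and y of barrel_mid in the frame of seat between -0.01 and 0.01 m and z of barrel_mid in the frame of seat between -0.003 and 0.003 m and angle between the x axis of barrel_mid and the y axis of seat, either way round below 0.06 rad and contact force between barrel and cradle_c0 above 0.15 N and contact force between barrel and cradle_c1 above 0.15 N and contact force between barrel and cradle_c2 above 0.15 N and contact force between barrel and cradle_c3 above 0.15 N), for 0.2 s.
At the end, for the whole second after the job is handed in: Barrel in the V (3 mm across and in height, 10 mm along, 0.06 rad), fingers pressing it (over 3 N), over 1 N on each of the four blue faces, cradle 3 to 9.5 mm down and still; cover folded back past 2.4 rad; pry tool lying on the bench, let go, clear of the fixture (all of step 3 and x of barrel_mid in the frame of seat between -0.003 and 0.003 m and y of barrel_mid in the frame of seat between -0.01 and 0.01 m and z of barrel_mid in the frame of seat between -0.003 and 0.003 m and angle between the x axis of barrel_mid and the y axis of seat, either way round below 0.06 rad and contact force between barrel and cradle_c0 above 1 N and contact force between barrel and cradle_c1 above 1 N and contact force between barrel and cradle_c2 above 1 N and contact force between barrel and cradle_c3 above 1 N and contact force between the fingers and barrel above 3 N and contact force between barrel and rest below 0.1 N and linear speed of barrel below 0.02 m/s and value of joint cover above 2.4 rad and value of joint cradle between 0.003 and 0.0095 m); the arm keeps its last pose, push and grip.
It fails at once if the fingers open the cover instead of the tool (contact force between the fingers and cover above 1 N and value of joint cover below 1.2 rad).
It fails at once if the barrel is forced into the V with more than 25 N on one blue face (contact force between barrel and cradle_c0 above 25 N or contact force between barrel and cradle_c1 above 25 N or contact force between barrel and cradle_c2 above 25 N or contact force between barrel and cradle_c3 above 25 N).
It fails at once if a bystander is shifted by more than 30 mm (distance of any of spool, blower, jar from where it was at the start of the episode above 0.03 m).
It also fails if it takes over 72 s, if anything falls off the work surface, if the arm or the gripper's body presses on something with over 40 N, if the wrist force passes 120 N, or if a joint passes its speed limit or range.

## Working session

There is one attempt and no reset: what is moved stays moved. The work goes in short steps, Python scripts to look and compute and a tool call to move; the robot and the scene stay as the last step left them, time stands still between calls to the robot, and variables do not carry over. Pictures are saved under pics/ and viewed, and the job is handed in when it is done.

Besides the shell and the picture viewer there is one more tool, called after "Emit:" as name(argument=value, ...) on one line, values as JSON. drive_tool: Moves the arm, as the interface text tells. Its arguments: {"type":"object","properties":{"moves":{"type":"array","items":{"type":"number"}},"newtons":{"type":"number"}},"required":["moves"]}

```bash
ls; mkdir -p pics; python3 - <<'E'
from station import ctrl
import cv2
for n in("scene","top"):
    cv2.imwrite(f"pics/{n}0.png",ctrl.get_image(n)[:,:,::-1]); print(n,ctrl.get_calibration(n))
print(ctrl.get_obs())
E
```

```text
pics
scene {'fx': 435.8554125568983, 'fy': 435.8554125568983, 'cx': 315.9832929687995, 'cy': 197.25985928036246, 'rvec': array([ 1.79776124,  1.42797492, -0.75225832]), 'tvec': array([-0.11011899, -0.23908456,  1.49568908])}
top {'fx': 456.32158182141717, 'fy': 456.32158182141717, 'cx': 326.4976616136467, 'cy': 196.61120696287801, 'rvec': array([ 2.19758419, -2.19561451,  0.05800269]), 'tvec': array([-7.97788881e-04,  5.27470344e-01,  1.11328195e+00])}
{'t': 0.1, 'q': array([ 1.15801525e+00,  5.32932809e-02,  1.61417827e+00,  2.63559151e-06,
        1.47599333e+00, -1.18985639e-01]), 'dq': array([ 0.00067525, -0.0008847 , -0.00442795,  0.00080828, -0.00158638,
        0.00050473]), 'effort': array([ 1.24311155e-04, -3.94902384e+01, -3.71363533e+01, -1.30043154e-04,
        3.88435597e-03, -2.21786468e-05]), 'tool_pos': array([0.18075165, 0.59769616, 0.23017156]), 'tool_rot': array([-4.59762658e-01, -3.10726697e+00,  2.83600432e-03]), 'contact_force': array([0.58594794, 0.06229775, 0.2552836 ]), 'wrist_torque': array([ 0.03009224, -0.02838968,  0.00684857]), 'opening': 0.08527140659177401}
```

View pics/scene0.png

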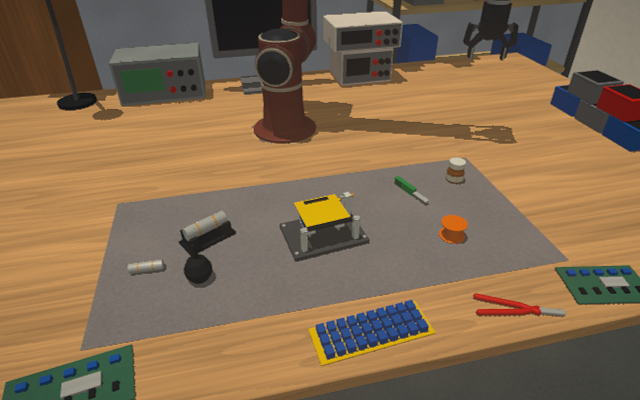

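View pics/top0.png

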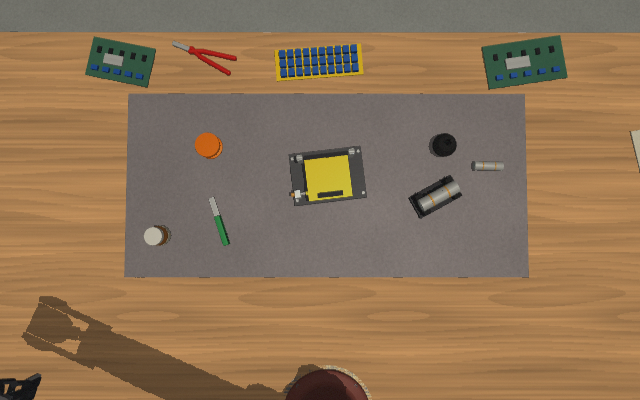

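The top view shows x up and y left. The pry tool is at (218,220), the fixture at (328,176) and the barrel in its rest at (436,196). I'll measure them on enlargements.

```bash
cat > h.py <<'E'
import numpy as np,cv2
from station import ctrl
def ray(n,uv):
    c=ctrl.get_calibration(n);R=cv2.Rodrigues(c['rvec'])[0]
    d=R.T@np.array([(uv[0]-c['cx'])/c['fx'],(uv[1]-c['cy'])/c['fy'],1]);o=-R.T@c['tvec'];return o,d
def onz(n,uv,z):
    o,d=ray(n,uv);return o+d*(z-o[2])/d[2]
def tri(a,b):
    o1,d1=ray('top',a);o2,d2=ray('scene',b)
    A=np.stack([d1,-d2],1);s=np.linalg.lstsq(A,o2-o1,rcond=None)[0]
    p,q=o1+s[0]*d1,o2+s[1]*d2;return (p+q)/2,np.linalg.norm(p-q)
def proj(n,p):
    c=ctrl.get_calibration(n);K=np.array([[c['fx'],0,c['cx']],[0,c['fy'],c['cy']],[0,0,1]])
    return cv2.projectPoints(np.array([p],float),c['rvec'],c['tvec'],K,None)[0].ravel()
E
python3 - <<'E'
from h import *
t=cv2.imread('pics/top0.png');s=cv2.imread('pics/scene0.png')
cv2.imwrite('pics/fx.png',np.hstack([cv2.resize(t[140:215,280:375],None,fx=4,fy=4,interpolation=cv2.INTER_CUBIC)[:300],cv2.resize(s[185:260,275:370],None,fx=4,fy=4,interpolation=cv2.INTER_CUBIC)]))
cv2.imwrite('pics/b.png',np.hstack([cv2.resize(t[160:230,400:480],None,fx=5,fy=5,interpolation=cv2.INTER_CUBIC),cv2.resize(t[185:255,190:260],None,fx=5,fy=5,interpolation=cv2.INTER_CUBIC)]))
hsv=cv2.cvtColor(t,cv2.COLOR_BGR2HSV)
def blob(m,roi):
    x0,y0,x1,y1=roi;mm=np.zeros_like(m);mm[y0:y1,x0:x1]=m[y0:y1,x0:x1]
    c=max(cv2.findContours(mm,cv2.RETR_EXTERNAL,cv2.CHAIN_APPROX_NONE)[0],key=cv2.contourArea);return c
g=blob(cv2.inRange(hsv,(40,80,30),(85,255,255)),(190,185,260,255))
pg=cv2.boxPoints(cv2.minAreaRect(g)); print('green',pg,[onz('top',p,.022).round(4) for p in pg], 'c',onz('top',cv2.minAreaRect(g)[0],.022))
y=blob(cv2.inRange(hsv,(20,120,100),(35,255,255)),(280,130,380,220))
py=cv2.boxPoints(cv2.minAreaRect(y)); print('yel',py,[onz('top',p,.068).round(4) for p in py])
d=blob(cv2.inRange(hsv,(0,0,0),(180,255,75)),(280,140,375,215))
pd=cv2.boxPoints(cv2.minAreaRect(d)); print('plate',pd,[onz('top',p,.012).round(4) for p in pd])
E
```

```text
green [[213.60004 216.80002]
 [219.90002 214.70001]
 [229.40002 243.20001]
 [223.10004 245.30002]] [array([0.4774, 0.2755, 0.022 ]), array([0.4825, 0.2602, 0.022 ]), array([0.4131, 0.2362, 0.022 ]), array([0.408 , 0.2515, 0.022 ])] c [0.44521505 0.2558241  0.022     ]
yel [[301.87863 159.65459]
 [347.3439  154.19875]
 [352.33127 195.76027]
 [306.866   201.21611]] [array([0.6119, 0.0579, 0.068 ]), array([ 0.625 , -0.0493,  0.068 ]), array([ 0.5268, -0.0609,  0.068 ]), array([0.5138, 0.0459, 0.068 ])]
plate [[284.32635 154.10555]
 [349.95483 146.60515]
 [354.64136 187.61241]
 [289.01288 195.11281]] [array([0.6331, 0.1045, 0.012 ]), array([ 0.6521, -0.0585,  0.012 ]), array([ 0.5499, -0.07  ,  0.012 ]), array([0.5312, 0.0923, 0.012 ])]
```

View pics/fx.png

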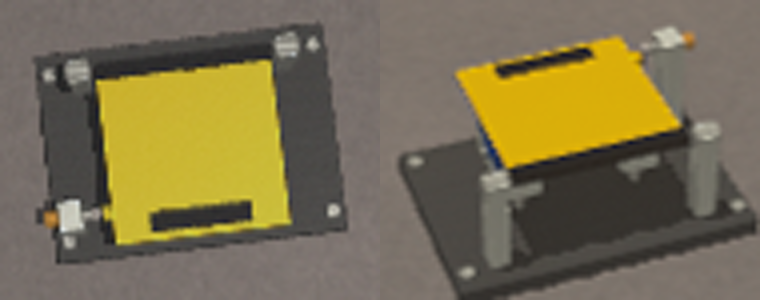

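View pics/b.png

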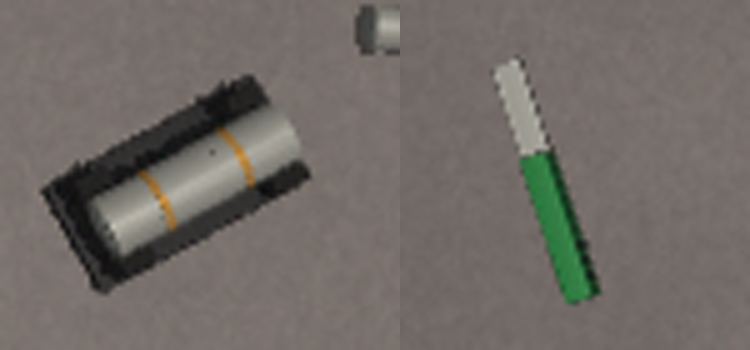

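```bash
python3 - <<'E'
from h import *
def P(pts,z,o,k): return np.array([onz('top',(o[0]+(p[0]+.5)/k-.5,o[1]+(p[1]+.5)/k-.5),z)[:2] for p in pts])
pl=P([(35,57),(322,22),(348,230),(60,264)],.012,(280,140),4)
def rep(n,p):
    # order: (+x,+y),(+x,-y),(-x,-y),(-x,+y)
    ey=(p[0]+p[3]-p[1]-p[2])/2; ex=(p[0]+p[1]-p[2]-p[3])/2
    print(n,p.round(4).tolist(),'c',p.mean(0).round(4),'ly',np.linalg.norm(ey).round(4),'lx',np.linalg.norm(ex).round(4),'yaw from x',np.degrees(np.arctan2(ex[1],ex[0])).round(2),'from y',np.degrees(np.arctan2(-ey[0],ey[1])).round(2))
rep('plate',pl)
ye=P([(97,82),(270,60),(290,222),(116,245)],.068,(280,140),4); rep('cover',ye)
# brackets / post tops
print('post',P([(70,216)],.076,(280,140),4),'br',P([(77,70),(288,43)],.072,(280,140),4))
# barrel: outline corners
print('barrel ends/axis', P([(160,200),(238,157)],.055,(400,160),5))
print('barrel corners',P([(92,208),(118,256),(298,150),(272,107)],.04,(400,160),5))
print('bands', P([(143,173),(173,228),(220,132),(252,186)],.045,(400,160),5))
print('rest plate',P([(42,192),(102,292),(310,178),(250,75)],.038,(400,160),5))
# blade: tip edges corner
bl=np.array([onz('top',(190+(p[0]+.5)/5-.5,185+(p[1]+.5)/5-.5),.013) for p in [(493,68),(517,58),(548,150),(522,157)]-np.array([400,0])]);print('blade',bl.round(4))
gr=np.array([onz('top',(190+(p[0]+.5)/5-.5,185+(p[1]+.5)/5-.5),.022) for p in [(520,157),(548,150),(598,292),(570,303)]-np.array([400,0])]);print('handle',gr.round(4))
print('spool',onz('top',(208,145),.04),'blow',onz('top',(443,145),.05),'jar',onz('top',(155,236),.06))
for n in('scene','top'):print(n,ray(n,(320,200))[0])
E
```

```text
plate [[0.6337, 0.0944], [0.6558, -0.0838], [0.5264, -0.0995], [0.5052, 0.0784]] c [ 0.5803 -0.0026] ly 0.1794 lx 0.13 yaw from x 7.02 from y 6.93
cover [[0.6108, 0.0532], [0.624, -0.0488], [0.5282, -0.0604], [0.5146, 0.0417]] c [ 0.5694 -0.0036] ly 0.103 lx 0.0967 yaw from x 6.86 from y 7.47
post [[0.53119379 0.06830558]] br [[ 0.61736431  0.06479668]
 [ 0.63347616 -0.05924322]]
barrel ends/axis [[ 0.51847374 -0.2501983 ]
 [ 0.53900125 -0.2875748 ]]
barrel corners [[ 0.51525095 -0.22084764]
 [ 0.49212793 -0.2331576 ]
 [ 0.54336805 -0.32060692]
 [ 0.56417937 -0.30832538]]
bands [[ 0.53189229 -0.24449637]
 [ 0.5054799  -0.25861714]
 [ 0.55167031 -0.28173893]
 [ 0.52568994 -0.29679591]]
rest plate [[ 0.52304669 -0.19715959]
 [ 0.47481122 -0.22569668]
 [ 0.52994377 -0.32680871]
 [ 0.57989026 -0.29843349]]
blade [[0.5233 0.2917 0.013 ]
 [0.5282 0.2799 0.013 ]
 [0.4829 0.264  0.013 ]
 [0.4794 0.2768 0.013 ]]
handle [[0.4793 0.2755 0.022 ]
 [0.4828 0.2619 0.022 ]
 [0.4136 0.2367 0.022 ]
 [0.4083 0.2502 0.022 ]]
spool [0.65108623 0.28700897 0.04      ] blow [ 0.65010052 -0.28020542  0.05      ] jar [0.43184487 0.40352739 0.06      ]
scene [ 1.35104909 -0.182812    0.66904379]
top [0.47019022 0.00183382 1.13865714]
```

Emit:
drive_tool(moves=[0,0,3.7,0.028,-0.0335,-0.01,0,0,0,3.7,0.028,-0.0335,-0.01,0,0,0,3.7,0.028,-0.0335,-0.01,0,0,0,3.7,0.028,-0.0335,-0.01,0,0,0,3.7,0.028,-0.0335,-0.01,0], newtons=100)

```text
t: 0.72
tool_pos: [0.3215, 0.4293, 0.1805]
tool_rot: [0.049, -3.141, 0.001]
contact_force: [0.6, 0.1, -0.1]
opening: 0.0854
```

Emit:
drive_tool(moves=[0,0,3.7,0.028,-0.0335,-0.01,0,0,0,3.7,0.028,-0.0335,-0.01,0,0,0,3.7,0.028,-0.0335,-0.01,0,0,0,3.7,0.028,-0.0335,-0.02,0,0,0,3.7,0.028,-0.0335,-0.03,0])

```text
t: 1.35
tool_pos: [0.4624, 0.2622, 0.1015]
tool_rot: [-0.553, 3.09, 0.001]
contact_force: [0.6, 1.3, -0.3]
opening: 0.0852
```

```bash
python3 - <<'E'
from h import *
import sys
t=ctrl.get_image('top')[:,:,::-1];s=ctrl.get_image('scene')[:,:,::-1]
cv2.imwrite('pics/p1.png',np.hstack([cv2.resize(t[160:280,160:280],(400,400),interpolation=cv2.INTER_CUBIC),cv2.resize(s[120:240,350:470],(400,400),interpolation=cv2.INTER_CUBIC)]))
o=ctrl.get_obs();R=cv2.Rodrigues(o['tool_rot'])[0];print(o['t'],o['tool_pos'],np.degrees(np.arctan2(R[1,1],R[0,1])),R[:,2],o['q'])
E
```

```text
1.45 [0.46029798 0.25947932 0.09720433] 109.95572735097542 [-0.00609096 -0.00354845 -0.99997515] [ 3.73005239e-01 -5.01077439e-02  1.94906850e+00 -1.14327702e-03
  1.24959739e+00 -1.54571516e+00]
```

View pics/p1.png

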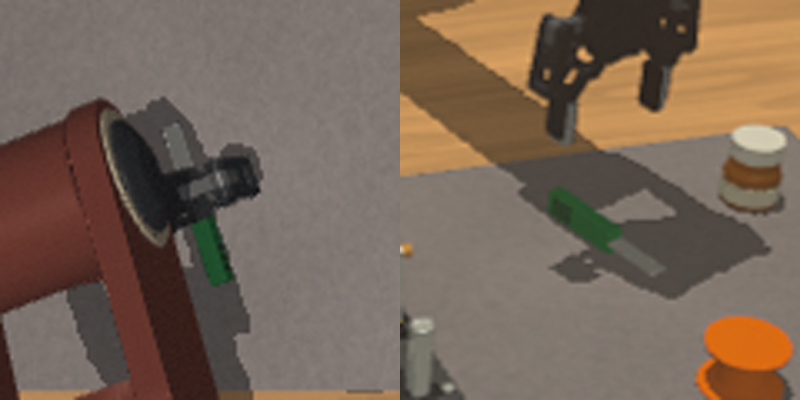

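Emit:
drive_tool(moves=[0,0,0,0,0,-0.03,0,0,0,0,0,0,-0.03,0,0,0,0,0,0,-0.025,0,0,0,0,0,0,-0.008,0,0,0,0,0,0,0,0])

```text
t: 2.08
tool_pos: [0.4607, 0.2635, 0.0083]
tool_rot: [0.55, -3.092, 0.0]
contact_force: [-0.1, 0.6, -0.5]
opening: 0.0857
```

```bash
cat > o.py <<'E'
from h import *
o=ctrl.get_obs();R=cv2.Rodrigues(o['tool_rot'])[0];print(o['t'].__round__(2),o['tool_pos'].round(4),'jaw',np.degrees(np.arctan2(R[1,1],R[0,1])).round(2),'z',R[:,2].round(4),'F',o['contact_force'].round(2),'M',o['wrist_torque'].round(2),'op',round(o['opening'],4))
E
python3 o.py
```

```text
2.08 [0.4607 0.2635 0.0083] jaw 110.18 z [-6.e-04 -1.e-04 -1.e+00] F [-0.15  0.61 -0.55] M [-0.03 -0.    0.  ] op 0.0857
```

Emit:
drive_tool(moves=[0,0,0,0.001,-0.001,-0.004,0,0,0,0,0,0,0,1,0,0,0,0,0,0,1,0,0,0,0,0,0,1,0,0,0,0,0,0,1], newtons=110)

```text
t: 2.7
tool_pos: [0.4621, 0.2622, 0.0046]
tool_rot: [-0.55, 3.093, 0.0]
contact_force: [-4.1, -1.7, 19.0]
opening: 0.0128
```

Emit:
drive_tool(moves=[0,0,0,0,0,0,1,0,0,0,0,0,0,1,0,0,0,0,0,0.02,1,0,0,0,0,0,0.03,1,0,0,0,0,0,0.03,1])

```text
t: 3.32
tool_pos: [0.4613, 0.2619, 0.0843]
tool_rot: [0.55, -3.092, 0.001]
contact_force: [-0.6, 0.1, -0.2]
opening: 0.011
```

```bash
python3 o.py; python3 - <<'E'
from h import *
t=ctrl.get_image('top')[:,:,::-1];s=ctrl.get_image('scene')[:,:,::-1]
cv2.imwrite('pics/p2.png',np.hstack([cv2.resize(t[160:280,160:280],(400,400),interpolation=cv2.INTER_CUBIC),cv2.resize(s[120:240,350:470],(400,400),interpolation=cv2.INTER_CUBIC)]))
E
```

```text
3.33 [0.4613 0.2619 0.0843] jaw 110.16 z [-1.4e-03 -6.0e-04 -1.0e+00] F [-0.59  0.07 -0.17] M [ 0.04 -0.02 -0.03] op 0.011
```

View pics/p2.png

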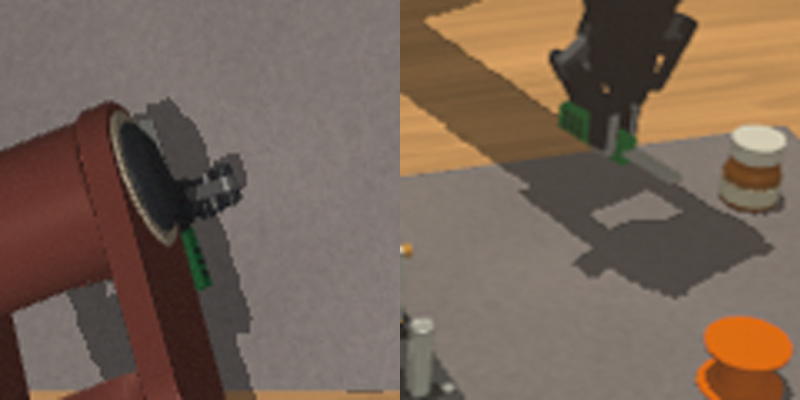

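```bash
python3 - <<'E'
from h import *
s=ctrl.get_image('scene')[:,:,::-1]
cv2.imwrite('pics/p3.png',cv2.resize(s[140:190,390:460],(700,500),interpolation=cv2.INTER_CUBIC))
o=ctrl.get_obs();p=o['tool_pos']
for a in(20,20.16,21):
  u=np.array([np.cos(np.radians(a)),np.sin(np.radians(a)),0]);tip=p+68*u/1000+[0,0,.0065]
  print(a,proj('scene',tip), (proj('scene',tip)-[390,140])*10, (proj('scene',p+20*u/1000+[0,0,.0065])-[390,140])*10)
E
```

```text
20 [431.28017095 173.96790224] [412.80170952 339.67902239] [275.89994826 255.50503338]
20.16 [431.33621064 173.94482194] [413.3621064 339.4482194] [276.0628488  255.44103563]
21 [431.62770118 173.8221447 ] [416.27701179 338.22144697] [276.91082908 255.10076221]
```

View pics/p3.png

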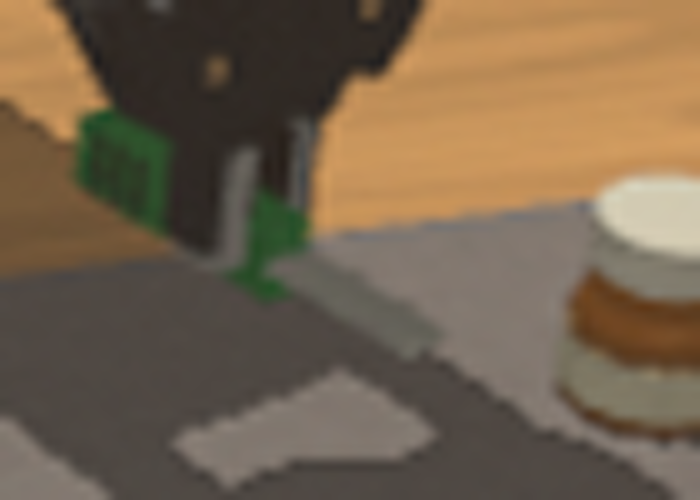

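Emit:
drive_tool(moves=[0,0,-2.6,-0.017,-0.023,0,1,0,0,-2.6,-0.017,-0.03,0,1,0,0,-2.6,0,-0.04,0,1,0,0,-2.6,0,-0.05,0,1,0,0,-2.8,0,-0.05,0,1])

```text
t: 4.1
tool_pos: [0.4265, 0.0679, 0.0823]
tool_rot: [0.189, -3.133, -0.0]
contact_force: [1.0, 0.6, 0.1]
opening: 0.0107
```

Emit:
drive_tool(moves=[0,0,0,0,-0.05,0,1,0,0,0,0,-0.03,-0.01,1,0,0,0,0,-0.01,-0.015,1,0,0,0,0,0,-0.01,1,0,0,0,0,0,0,1])

```text
t: 4.72
tool_pos: [0.4265, -0.0196, 0.0473]
tool_rot: [0.192, -3.132, -0.002]
contact_force: [0.5, 0.9, -1.0]
opening: 0.0115
```

```bash
python3 o.py; python3 - <<'E'
from h import *
t=ctrl.get_image('top')[:,:,::-1];s=ctrl.get_image('scene')[:,:,::-1]
cv2.imwrite('pics/p4.png',np.hstack([cv2.resize(t[150:250,270:370],(400,400),interpolation=cv2.INTER_CUBIC),cv2.resize(s[150:250,260:360],(400,400),interpolation=cv2.INTER_CUBIC)]))
E
```

```text
4.72 [ 0.4265 -0.0196  0.0473] jaw 97.03 z [-0.0039  0.0012 -1.    ] F [ 0.5   0.9  -1.03] M [-0.03  0.01  0.01] op 0.0115
```

View pics/p4.png

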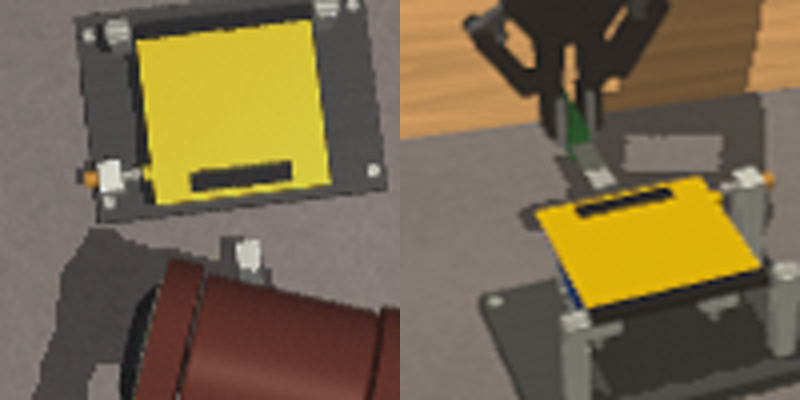

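```bash
python3 - <<'E'
from h import *
a=(331.6,209.3);b=(260+602/4,150+176/4)
print(tri(a,b),onz('top',a,.054),onz('top',(270+242/4,150+204/4),.068))
o=np.array([.5704,-.0038]);c,s=np.cos(np.radians(7)),np.sin(np.radians(7))
R=np.array([[c,-s],[s,c]])
for p in (onz('top',a,.054)[:2],[.4265,-.0196]):print(R.T@(p-o))
E
```

```text
(array([0.54818971, 0.09375095, 0.09762933]), np.float64(0.23715114834565626)) [ 0.4952196  -0.01239941  0.054     ] [ 0.51438204 -0.00962718  0.068     ]
[-0.07566802  0.00062687]
[-0.14475293  0.00185477]
```

```bash
python3 - <<'E'
from h import *
a=(331.6,209.3)
for b in ((260+202/4,150+178/4),(260+202/4,150+184/4)):print(tri(a,b))
print(tri((270+157/4,150+204/4),(260+135/4+0,150+212/4)))
E
```

```text
(array([ 0.49518277, -0.01201547,  0.05849315]), np.float64(0.0006635616320803522))
(array([ 0.49527903, -0.01209935,  0.05408839]), np.float64(0.0006102966090972066))
(array([ 0.50928137, -0.00719638,  0.04812841]), np.float64(0.09699037752470381))
```

Emit:
drive_tool(moves=[0,0,0,0.015,0.0018,0,1,0,0,0,0.015,0.0018,0,1,0,0,0,0.012,0.0015,0,1,0,0,0,0,0,0,1,0,0,0,0,0,0,1])

```text
t: 5.45
tool_pos: [0.4696, -0.0155, 0.0492]
tool_rot: [0.192, -3.135, -0.0]
contact_force: [-0.7, 0.6, -0.4]
opening: 0.0111
```

```bash
python3 o.py; python3 - <<'E'
from h import *
t=ctrl.get_image('top')[:,:,::-1];s=ctrl.get_image('scene')[:,:,::-1]
cv2.imwrite('pics/p5.png',np.hstack([cv2.resize(t[150:250,270:370],(400,400),interpolation=cv2.INTER_CUBIC),cv2.resize(s[150:250,260:360],(400,400),interpolation=cv2.INTER_CUBIC)]))
E
```

```text
5.45 [ 0.4696 -0.0155  0.0492] jaw 96.99 z [-6.e-04  0.e+00 -1.e+00] F [-0.71  0.63 -0.36] M [0.   0.03 0.01] op 0.0111
```

View pics/p5.png

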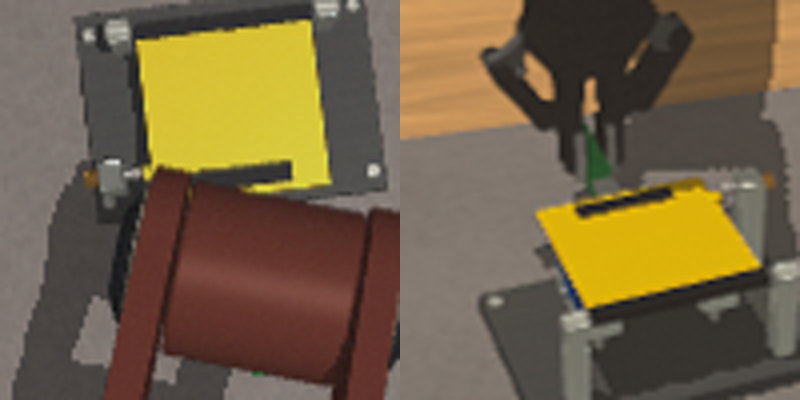

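The blade goes in under the lip, and the cover at (650,210) is undisturbed. I'll lift now.

Emit:
drive_tool(moves=[0,0,0,0,0,0.006,1,0,0,0,0,0,0.006,1,0,0,0,0,0,0.006,1,0,0,0,0,0,0.008,1,0,0,0,0,0,0.01,1], newtons=120)

```text
t: 6.18
tool_pos: [0.4702, -0.0157, 0.0863]
tool_rot: [-0.191, 3.135, -0.0]
contact_force: [-0.0, -0.9, -1.7]
opening: 0.0111
```

```bash
python3 o.py; python3 - <<'E'
from h import *
t=ctrl.get_image('top')[:,:,::-1];s=ctrl.get_image('scene')[:,:,::-1]
cv2.imwrite('pics/p6.png',np.hstack([cv2.resize(t[150:250,270:370],(400,400),interpolation=cv2.INTER_CUBIC),cv2.resize(s[150:250,260:360],(400,400),interpolation=cv2.INTER_CUBIC)]))
E
```

```text
6.17 [ 0.4702 -0.0157  0.0863] jaw 96.97 z [ 4.e-04 -1.e-04 -1.e+00] F [-0.04 -0.94 -1.71] M [-0.01  0.02  0.03] op 0.0111
```

View pics/p6.png

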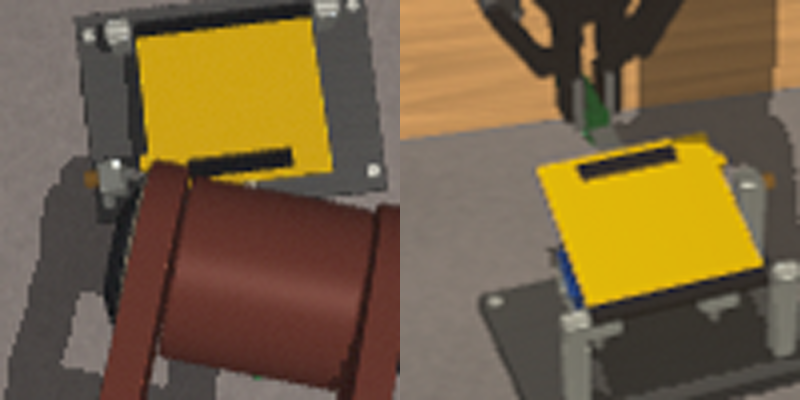

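Emit:
drive_tool(moves=[0,0,0,0.01,0.0012,0.008,1,0,0,0,0.01,0.0012,0.008,1,0,0,0,0.01,0.0012,0.007,1,0,0,0,0.011,0.0013,0.006,1,0,0,0,0.011,0.0013,0.004,1])

```text
t: 6.9
tool_pos: [0.523, -0.0094, 0.1188]
tool_rot: [-0.191, 3.135, -0.0]
contact_force: [-0.5, -0.7, -1.5]
opening: 0.0107
```

```bash
python3 o.py; python3 - <<'E'
from h import *
t=ctrl.get_image('top')[:,:,::-1];s=ctrl.get_image('scene')[:,:,::-1]
cv2.imwrite('pics/p7.png',np.hstack([cv2.resize(t[150:250,270:370],(400,400),interpolation=cv2.INTER_CUBIC),cv2.resize(s[150:250,260:360],(400,400),interpolation=cv2.INTER_CUBIC)]))
E
```

```text
6.9 [ 0.523  -0.0094  0.1188] jaw 96.97 z [ 3.e-04 -1.e-04 -1.e+00] F [-0.5  -0.67 -1.52] M [0.   0.12 0.01] op 0.0107
```

View pics/p7.png

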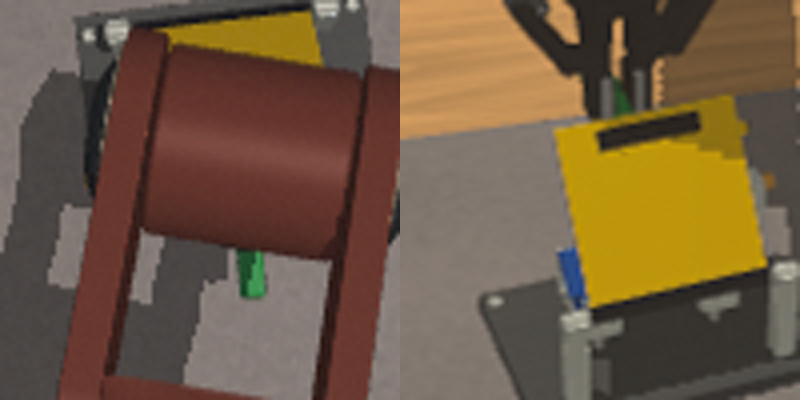

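The cover stands at about 1 rad on the blade. I'll keep pushing.

Emit:
drive_tool(moves=[0,0,0,0.012,0.0015,0.002,1,0,0,0,0.012,0.0015,0,1,0,0,0,0.012,0.0015,0,1,0,0,0,0.014,0.0017,0,1,0,0,0,0.016,0.002,0,1])

```text
t: 7.62
tool_pos: [0.5891, -0.0012, 0.1203]
tool_rot: [-0.191, 3.135, -0.0]
contact_force: [0.1, 1.2, -0.9]
opening: 0.0107
```

```bash
python3 o.py; python3 - <<'E'
from h import *
t=ctrl.get_image('top')[:,:,::-1];s=ctrl.get_image('scene')[:,:,::-1]
cv2.imwrite('pics/p8.png',np.hstack([cv2.resize(t[130:250,260:380],(400,400),interpolation=cv2.INTER_CUBIC),cv2.resize(s[150:250,260:360],(400,400),interpolation=cv2.INTER_CUBIC)]))
E
```

```text
7.62 [ 0.5891 -0.0012  0.1203] jaw 96.97 z [ 4.e-04 -0.e+00 -1.e+00] F [ 0.11  1.24 -0.93] M [-0.04  0.02  0.  ] op 0.0107
```

View pics/p8.png

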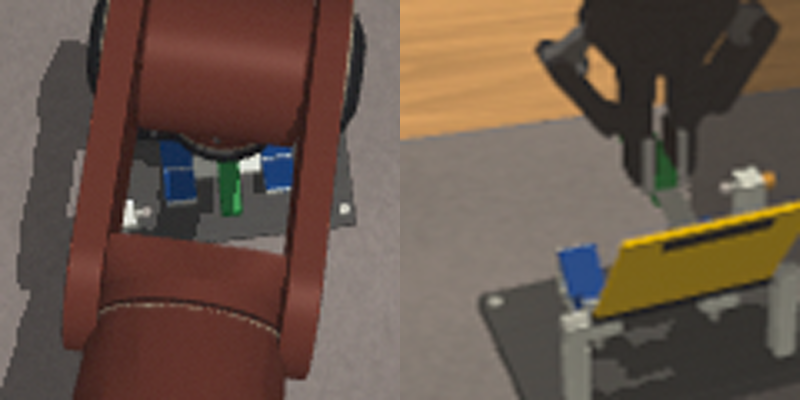

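Emit:
drive_tool(moves=[0,0,2.6,-0.03,0,0,1,0,0,2.6,-0.04,0.01,0,1,0,0,2.6,-0.04,0.05,0,1,0,0,2.6,-0.017,0.05,0,1,0,0,2.8,0,0.05,0,1])

```text
t: 8.35
tool_pos: [0.4607, 0.1587, 0.1204]
tool_rot: [-0.552, 3.092, -0.0]
contact_force: [0.9, -1.0, -0.0]
opening: 0.0103
```

Emit:
drive_tool(moves=[0,0,0,0,0.05,-0.02,1,0,0,0,0,0.04,-0.03,1,0,0,0,0,0.013,-0.03,1,0,0,0,0,0,-0.02,1,0,0,0,0,0,0,1])

```text
t: 8.98
tool_pos: [0.4602, 0.2601, 0.0184]
tool_rot: [0.55, -3.089, 0.001]
contact_force: [0.1, -0.4, -0.2]
opening: 0.0108
```

```bash
python3 o.py; python3 - <<'E'
from h import *
t=ctrl.get_image('top')[:,:,::-1];s=ctrl.get_image('scene')[:,:,::-1]
cv2.imwrite('pics/p9.png',np.hstack([cv2.resize(t[100:250,170:380],(420,300),interpolation=cv2.INTER_CUBIC),cv2.resize(s[150:270,270:420],(375,300),interpolation=cv2.INTER_CUBIC)]))
E
```

```text
8.97 [0.4602 0.2601 0.0184] jaw 110.19 z [-0.004  -0.0016 -1.    ] F [ 0.14 -0.41 -0.19] M [ 0.03 -0.    0.02] op 0.0108
```

View pics/p9.png

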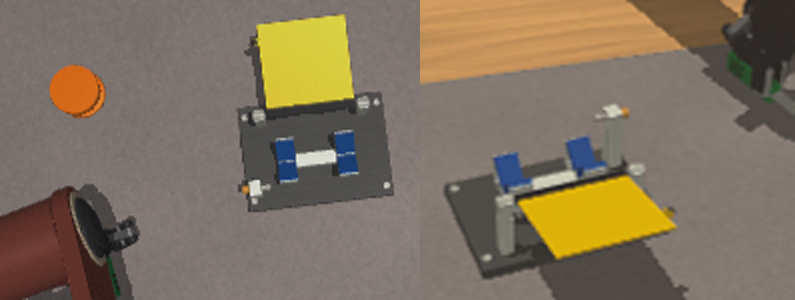

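The cover is folded back, with its plate at about (305,62) in the crop. I'll lay the tool down.

Emit:
drive_tool(moves=[0,0,0,0,0,-0.008,1,0,0,0,0,0,-0.005,1,0,0,0,0,0,-0.002,1,0,0,0,0,0,0,1,0,0,0,0,0,0,0], newtons=60)

```text
t: 9.7
tool_pos: [0.4626, 0.2606, 0.006]
tool_rot: [-0.549, 3.092, 0.0]
contact_force: [-0.2, 0.6, 0.4]
opening: 0.0278
```

Emit:
drive_tool(moves=[0,0,0,0,0,0,0,0,0,0,0,0,0,0,0,0,0,0,0,0,0,0,0,0,0,0,0.03,0,0,0,0,0,0,0.04,0])

```text
t: 10.32
tool_pos: [0.4607, 0.26, 0.0746]
tool_rot: [0.549, -3.09, 0.001]
contact_force: [1.3, 0.8, 0.1]
opening: 0.0851
```

```bash
python3 o.py; python3 - <<'E'
from h import *
t=ctrl.get_image('top')[:,:,::-1];s=ctrl.get_image('scene')[:,:,::-1]
cv2.imwrite('pics/p10.png',np.hstack([cv2.resize(t[160:280,160:280],(400,400),interpolation=cv2.INTER_CUBIC),cv2.resize(s[120:240,350:470],(400,400),interpolation=cv2.INTER_CUBIC)]))
E
```

```text
10.32 [0.4607 0.26   0.0746] jaw 110.16 z [-0.0034 -0.0013 -1.    ] F [1.27 0.81 0.1 ] M [ 0.1  -0.02  0.02] op 0.0851
```

View pics/p10.png

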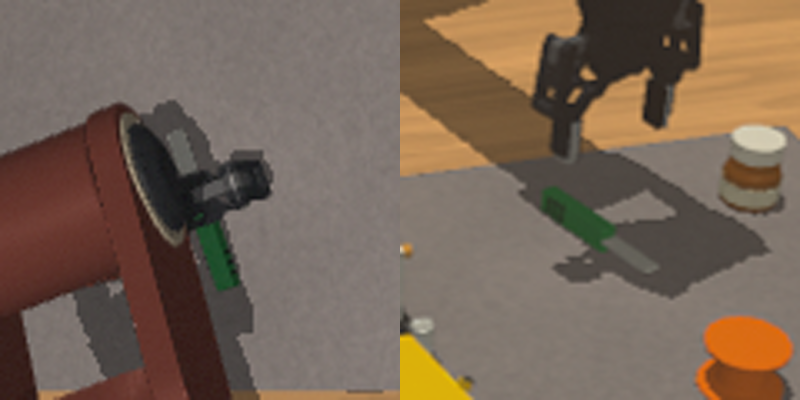

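```bash
python3 - <<'E'
from h import *
t=cv2.imread('pics/top0.png');s=cv2.imread('pics/scene0.png')
for n,im,roi in(('top',t,(405,165,470,225)),('scene',s,(175,200,240,255))):
    x0,y0,x1,y1=roi;v=im.max(2)
    g=im[y0:y1,x0:x1];print(n)
    hsv=cv2.cvtColor(im,cv2.COLOR_BGR2HSV)
    m=np.zeros(im.shape[:2],np.uint8)
    m[y0:y1,x0:x1]=((hsv[...,1]>110)&(hsv[...,2]>110))[y0:y1,x0:x1]*255
    k,l,st,c=cv2.connectedComponentsWithStats(m)
    print('bands',[(st[i,4],c[i].round(2)) for i in range(1,k)])
    if n=='top':
        m[:]=0;m[y0:y1,x0:x1]=(hsv[...,2]>132)[y0:y1,x0:x1]*255
        c=max(cv2.findContours(m,0,1)[0],key=cv2.contourArea);r=cv2.minAreaRect(c);print(r);b=cv2.boxPoints(r)
        w=[onz('top',p,.045) for p in b];print(np.array(w).round(4),onz('top',r[0],.048))
E
```

```text
top
bands [(np.int32(15), array([447.73, 191.  ])), (np.int32(16), array([431.75, 199.56]))]
((440.2596130371094, 195.5727081298828), (10.295486450195312, 41.290889739990234), 60.642250061035156)
[[ 0.515  -0.224   0.045 ]
 [ 0.5638 -0.3111  0.045 ]
 [ 0.5422 -0.3229  0.045 ]
 [ 0.4935 -0.2359  0.045 ]] [ 0.52845835 -0.27267744  0.048     ]
scene
bands [(np.int32(15), array([214.2, 218.8])), (np.int32(17), array([197.47, 226.88]))]
```

```bash
python3 - <<'E'
from h import *
for a,b in(((447.73,191),(197.47,226.88)),((431.75,199.56),(214.2,218.8)),((447.73,191),(214.2,218.8)),((431.75,199.56),(197.47,226.88))):print(tri(a,b))
p,q=onz('top',(447.73,191),.053),onz('top',(431.75,199.56),.053);print(p,q,(p+q)/2,np.degrees(np.arctan2(*(p-q)[1::-1])))
E
```

```text
(array([ 0.53981826, -0.28774318,  0.04543077]), np.float64(0.007091482738808883))
(array([ 0.51925157, -0.24932777,  0.04581902]), np.float64(0.006586370317309528))
(array([ 0.54024692, -0.26422664,  0.06756775]), np.float64(0.04130275229029476))
(array([ 0.51932119, -0.27270347,  0.0246641 ]), np.float64(0.029415731596919133))
[ 0.53912947 -0.28937363  0.053     ] [ 0.51865858 -0.25102203  0.053     ] [ 0.52889403 -0.27019783  0.053     ] -61.90807940133462
```

Emit:
drive_tool(moves=[0,0,-8,0,-0.053,0.045,0,0,0,-8,0,-0.053,0.035,0,0,0,-8,0,-0.053,0,0,0,0,-8,0,-0.053,0,0,0,0,-8,0.008,-0.053,0,0])

```text
t: 11.05
tool_pos: [0.4693, 0.0002, 0.1495]
tool_rot: [-0.548, -3.093, -0.0]
contact_force: [0.4, -0.9, 0.1]
opening: 0.0855
```

Emit:
drive_tool(moves=[0,0,-8,0.012,-0.053,0,0,0,0,-8,0.012,-0.053,0,0,0,0,-8,0.012,-0.053,0,0,0,0,-8,0.012,-0.053,-0.025,0,0,0,-9.2,0.012,-0.053,-0.025,0])

```text
t: 11.68
tool_pos: [0.5301, -0.2652, 0.0991]
tool_rot: [1.603, 2.702, 0.0]
contact_force: [0.8, 0.9, 0.5]
opening: 0.0854
```

```bash
python3 o.py; python3 - <<'E'
from h import *
t=ctrl.get_image('top')[:,:,::-1];s=ctrl.get_image('scene')[:,:,::-1]
cv2.imwrite('pics/p11.png',np.hstack([cv2.resize(t[140:260,380:500],(400,400),interpolation=cv2.INTER_CUBIC),cv2.resize(s[160:280,150:270],(400,400),interpolation=cv2.INTER_CUBIC)]))
E
```

```text
11.68 [ 0.5301 -0.2652  0.0991] jaw 28.65 z [ 3.e-04  0.e+00 -1.e+00] F [0.82 0.88 0.5 ] M [ 0.04 -0.04  0.02] op 0.0854
```

View pics/p11.png

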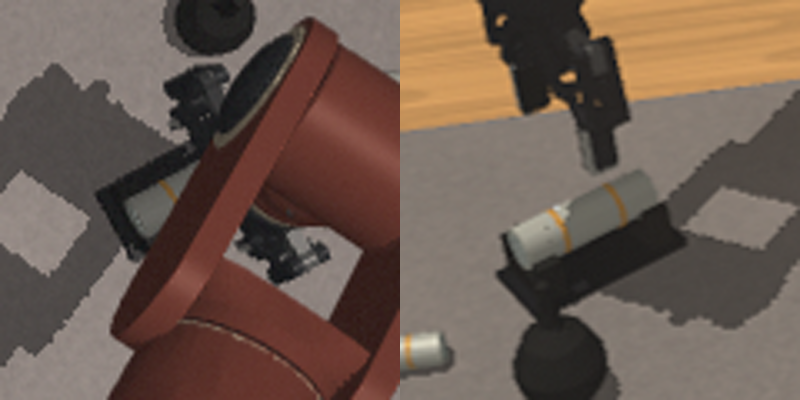

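Emit:
drive_tool(moves=[0,0,0,0,0,-0.025,0,0,0,0,0,0,-0.02,0,0,0,0,0,0,-0.015,0,0,0,0,0,0,-0.012,0,0,0,0,0,0,0,0])

```text
t: 12.4
tool_pos: [0.5294, -0.2626, 0.0272]
tool_rot: [-1.594, -2.705, -0.0]
contact_force: [-0.5, -0.3, 0.2]
opening: 0.0854
```

```bash
python3 o.py; python3 - <<'E'
from h import *
t=ctrl.get_image('top')[:,:,::-1];s=ctrl.get_image('scene')[:,:,::-1]
cv2.imwrite('pics/p12.png',np.hstack([cv2.resize(t[140:260,380:500],(400,400),interpolation=cv2.INTER_CUBIC),cv2.resize(s[180:270,160:250],(400,400),interpolation=cv2.INTER_CUBIC)]))
E
```

```text
12.4 [ 0.5294 -0.2626  0.0272] jaw 28.99 z [-0.0015  0.001  -1.    ] F [-0.47 -0.32  0.22] M [-0.04  0.04  0.01] op 0.0854
```

View pics/p12.png

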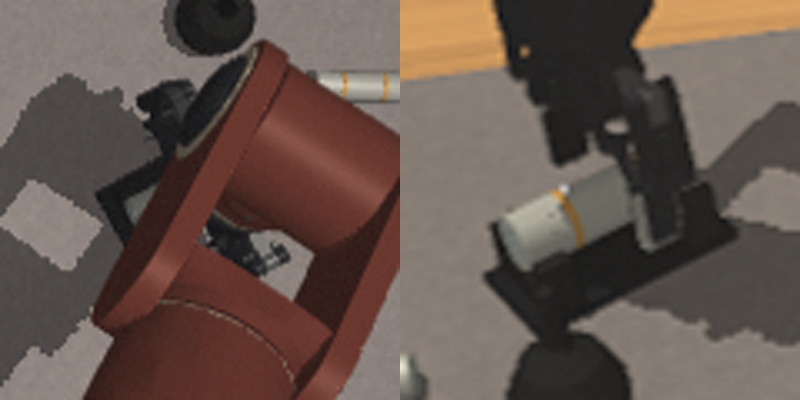

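Emit:
drive_tool(moves=[0,0,0,0,-0.0085,-0.005,0,0,0,0,0,0,0,0,0,0,0,0,0,0,0.9,0,0,0,0,0,0,0.9,0,0,0,0,0,0,0.9], newtons=40)

```text
t: 13.12
tool_pos: [0.53, -0.2717, 0.0233]
tool_rot: [1.595, 2.706, 0.0]
contact_force: [1.3, 0.9, 2.6]
opening: 0.0321
```

Emit:
drive_tool(moves=[0,0,0,0,0,0,0.9,0,0,0,0,0,0,0.9,0,0,0,0,0,0,0.9,0,0,0,0,0,0,0.9,0,0,0,0,0,0,0.9])

```text
t: 13.75
tool_pos: [0.5301, -0.2718, 0.0235]
tool_rot: [1.595, 2.706, 0.0]
contact_force: [-1.2, 0.8, 3.8]
opening: 0.0306
```

```bash
python3 o.py; python3 - <<'E'
from h import *
s=ctrl.get_image('scene')[:,:,::-1]
cv2.imwrite('pics/p13.png',cv2.resize(s[180:270,160:250],(500,500),interpolation=cv2.INTER_CUBIC))
E
```

```text
13.75 [ 0.5301 -0.2718  0.0235] jaw 28.97 z [ 2.e-04 -1.e-04 -1.e+00] F [-1.19  0.8   3.76] M [0.16 0.17 0.05] op 0.0306
```

View pics/p13.png

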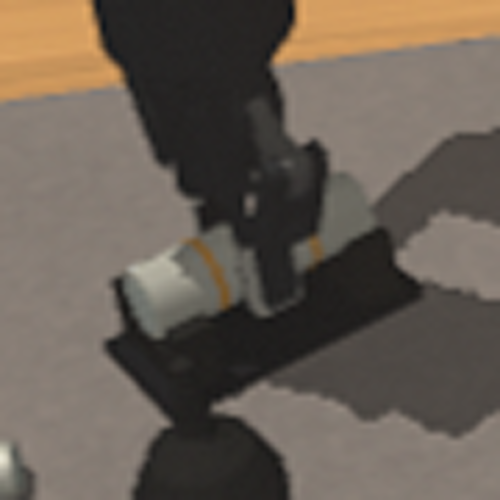

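Emit:
drive_tool(moves=[0,0,0,0,0,0.01,0.9,0,0,0,0,0,0.025,0.9,0,0,0,0,0,0.035,0.9,0,0,0,0,0,0.03,0.9,0,0,0,0,0,0,0.9])

```text
t: 14.42
tool_pos: [0.5316, -0.2729, 0.1262]
tool_rot: [1.592, 2.701, -0.001]
contact_force: [-0.0, 0.5, -1.4]
opening: 0.0311
```

```bash
python3 o.py; python3 - <<'E'
from h import *
t=ctrl.get_image('top')[:,:,::-1];s=ctrl.get_image('scene')[:,:,::-1]
cv2.imwrite('pics/p14.png',np.hstack([cv2.resize(t[140:260,380:500],(400,400),interpolation=cv2.INTER_CUBIC),cv2.resize(s[150:240,160:250],(400,400),interpolation=cv2.INTER_CUBIC)]))
E
```

```text
14.43 [ 0.5316 -0.2729  0.1262] jaw 28.96 z [ 0.005  -0.0034 -1.    ] F [-0.04  0.55 -1.41] M [-0.02  0.01 -0.04] op 0.0311
```

View pics/p14.png

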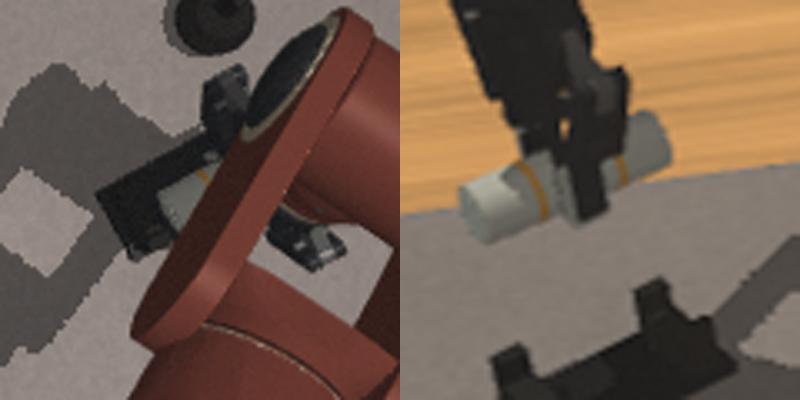

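```bash
python3 - <<'E'
from h import *
o=ctrl.get_obs();p=o['tool_pos']+[0,0,.0165]
a=np.radians(-61.03);u=np.array([np.cos(a),np.sin(a),0])
f=400/90
for d in(-.05,-.02,0,.02,.05):
    print(d,((proj('scene',p+d*u)-[160,150])*f+[400,0]).round(1), proj('top',p+d*u).round(1))
E
python3 - <<'E'
import sys;sys.path.insert(0,'.')
from h import *
s=ctrl.get_image('scene')[:,:,::-1]
hsv=cv2.cvtColor(np.ascontiguousarray(s),cv2.COLOR_BGR2HSV)
cv2.imwrite('pics/p15.png',cv2.resize(s[165:215,165:230],(780,600),interpolation=cv2.INTER_CUBIC))
E
```

```text
-0.05 [649.7 136.8] [430.2 204. ]
-0.02 [596.9 159.4] [442.1 197.4]
0 [560.7 174.9] [450. 193.]
0.02 [523.7 190.7] [457.9 188.6]
0.05 [466.5 215.2] [469.8 182. ]
```

View pics/p15.png

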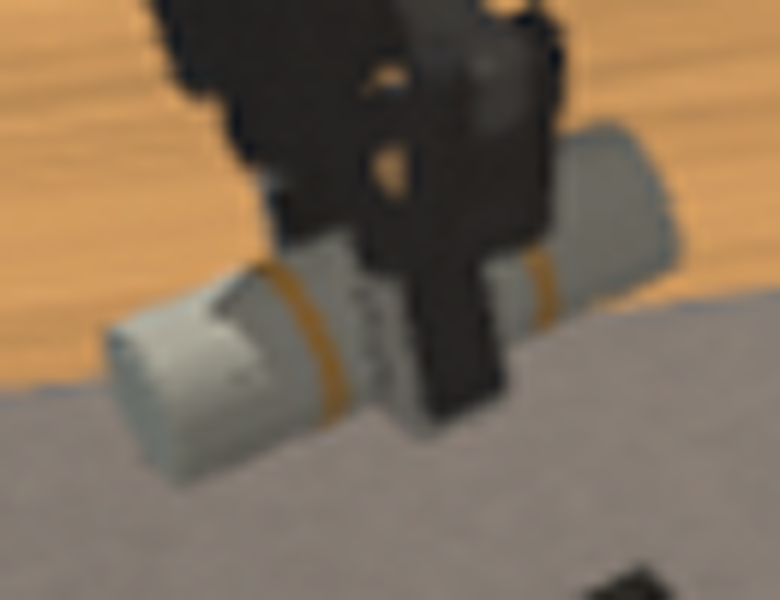

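```bash
python3 - <<'E'
from h import *
t=np.ascontiguousarray(ctrl.get_image('top')[:,:,::-1])
cv2.imwrite('pics/p16.png',cv2.resize(t[125:215,275:375],(800,600*90*100//(100*75)//1) if 0 else (660,594),interpolation=cv2.INTER_CUBIC))
hsv=cv2.cvtColor(t,cv2.COLOR_BGR2HSV);m=cv2.inRange(hsv,(100,120,40),(130,255,255));m[:, :280]=0;m[:,375:]=0;m[:130]=0;m[215:]=0
k,l,st,c=cv2.connectedComponentsWithStats(m)
for i in range(1,k):
    if st[i,4]>10: print(st[i],c[i],onz('top',c[i],.045))
r=cv2.minAreaRect(cv2.findNonZero(m));print(r,[onz('top',p,.058).round(4) for p in cv2.boxPoints(r)],onz('top',r[0],.058))
E
```

```text
[338 166   9  11  88] [342.02272727 171.05681818] [ 0.58748266 -0.03757801  0.045     ]
[308 170  10  11  89] [312.25842697 174.83146067] [0.57828936 0.03403252 0.045     ]
[339 177  10  10  78] [343.35897436 181.56410256] [ 0.56212152 -0.04076817  0.045     ]
[309 181  10   9  80] [313.3125 185.175 ] [0.55334666 0.03143934 0.045     ]
((327.5921325683594, 177.78326416015625), (19.804590225219727, 39.31707763671875), 83.2901611328125) [array([0.5879, 0.0464, 0.058 ]), array([ 0.599 , -0.0465,  0.058 ]), array([ 0.5521, -0.0519,  0.058 ]), array([0.5411, 0.0408, 0.058 ])] [ 0.5700019 -0.0028021  0.058    ]
```

View pics/p16.png

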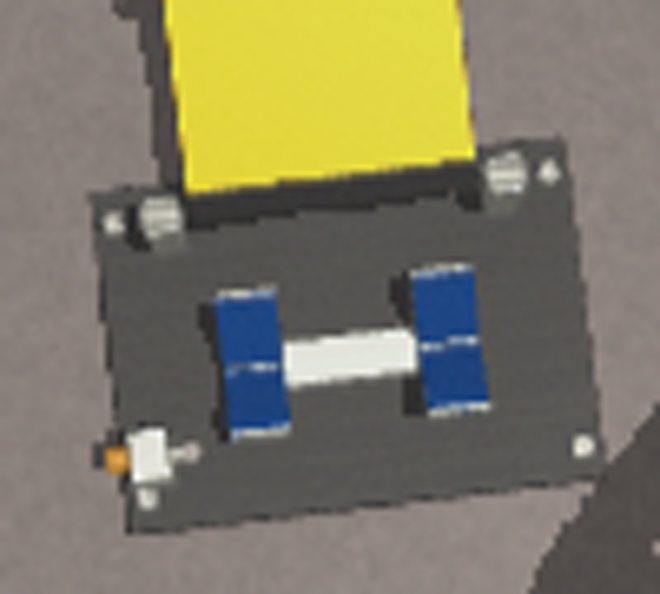

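The faces average out at (0.5703, -0.0032), which agrees with the plate. I'll carry the barrel over.

Emit:
drive_tool(moves=[0,0,-4.4,0.0078,0.053,0,0.9,0,0,-4.4,0.0078,0.053,0,0.9,0,0,-4.4,0.0078,0.053,0,0.9,0,0,-4.4,0.0078,0.053,0,0.9,0,0,-4.4,0.0078,0.053,0,0.9])

```text
t: 15.25
tool_pos: [0.5678, -0.005, 0.1211]
tool_rot: [-2.084, -2.348, 0.003]
contact_force: [1.0, -0.5, -2.7]
opening: 0.0307
```

Emit:
drive_tool(moves=[0,0,0,0,0,0,0.9,0,0,0,0,0,-0.02,0.9,0,0,0,0,0,-0.01,0.9,0,0,0,0,0,0,0.9,0,0,0,0,0,0,0.9])

```text
t: 15.88
tool_pos: [0.569, -0.0076, 0.0931]
tool_rot: [-2.084, -2.351, 0.0]
contact_force: [-0.0, 0.1, -1.0]
opening: 0.0308
```

```bash
python3 o.py; python3 - <<'E'
from h import *
t=ctrl.get_image('top')[:,:,::-1];s=ctrl.get_image('scene')[:,:,::-1]
cv2.imwrite('pics/p17.png',np.hstack([cv2.resize(t[130:230,270:370],(400,400),interpolation=cv2.INTER_CUBIC),cv2.resize(s[170:270,270:370],(400,400),interpolation=cv2.INTER_CUBIC)]))
E
```

```text
15.88 [ 0.569  -0.0076  0.0931] jaw 6.9 z [-1.e-04 -0.e+00 -1.e+00] F [-0.04  0.14 -0.96] M [-0.02 -0.06  0.01] op 0.0308
```

View pics/p17.png

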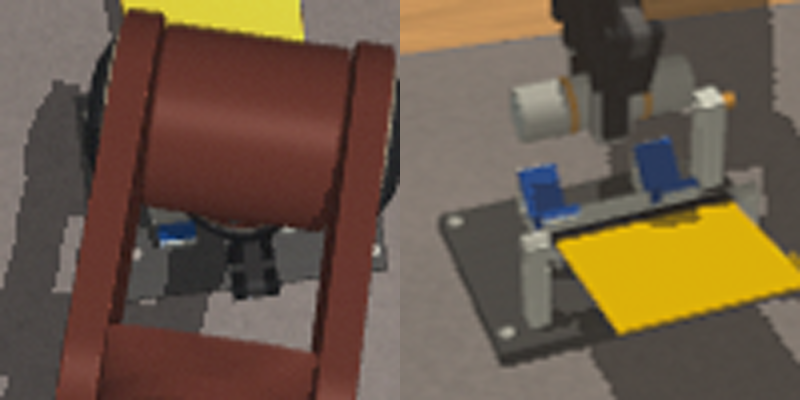

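Emit:
drive_tool(moves=[0,0,0,0.0018,0.0008,-0.015,0.9,0,0,0,0,0,-0.015,0.9,0,0,0,0,0,-0.01,0.9,0,0,0,0,0,0,0.9,0,0,0,0,0,0,0.9])

```text
t: 16.6
tool_pos: [0.571, -0.006, 0.0534]
tool_rot: [2.082, 2.352, 0.0]
contact_force: [-0.0, 0.0, -1.6]
opening: 0.0308
```

```bash
python3 o.py; python3 - <<'E'
from h import *
s=ctrl.get_image('scene')[:,:,::-1]
cv2.imwrite('pics/p18.png',cv2.resize(s[180:250,285:370],(728,600),interpolation=cv2.INTER_CUBIC))
E
```

```text
16.6 [ 0.571  -0.006   0.0534] jaw 6.97 z [ 4.e-04 -1.e-04 -1.e+00] F [-0.01  0.01 -1.57] M [ 0.01 -0.02 -0.03] op 0.0308
```

View pics/p18.png

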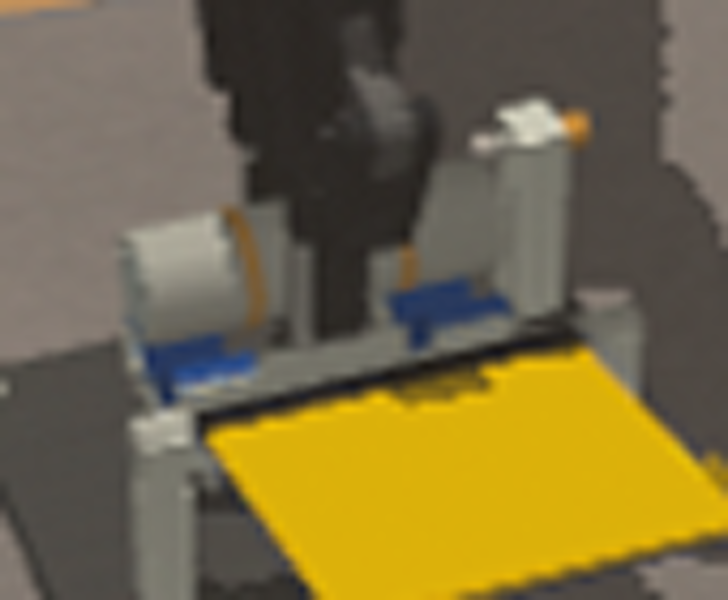

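Emit:
drive_tool(moves=[0,0,0,0,0,-0.003,0.9,0,0,0,0,0,-0.003,0.9,0,0,0,0,0,-0.002,0.9,0,0,0,0,0,0,0.9,0,0,0,0,0,0,0.9])

```text
t: 17.27
tool_pos: [0.5708, -0.006, 0.0452]
tool_rot: [2.082, 2.352, 0.0]
contact_force: [-0.1, 0.7, -1.3]
opening: 0.0309
```

Emit:
drive_tool(moves=[0,0,0,0,0,-0.001,0.9,0,0,0,0,0,-0.001,0.9,0,0,0,0,0,0,0.9,0,0,0,0,0,0,0.9,0,0,0,0,0,0,0.9])

```text
t: 17.9
tool_pos: [0.5712, -0.006, 0.0436]
tool_rot: [2.082, 2.352, 0.001]
contact_force: [1.6, -0.1, -0.3]
opening: 0.0305
```

Emit:
drive_tool(moves=[0,0,0,0,0,0,0.52,0,0,0,0,0,0,0.52,0,0,0,0,0,0,0.52,0,0,0,0,0,0,0.52,0,0,0,0,0,0,0.52])

```text
t: 18.52
tool_pos: [0.5707, -0.006, 0.0432]
tool_rot: [-2.082, -2.352, 0.0]
contact_force: [-0.2, 0.1, 0.3]
opening: 0.0412
```

```bash
python3 o.py; python3 - <<'E'
from h import *
s=ctrl.get_image('scene')[:,:,::-1]
cv2.imwrite('pics/p19.png',cv2.resize(s[180:250,285:370],(728,600),interpolation=cv2.INTER_CUBIC))
E
```

```text
18.52 [ 0.5707 -0.006   0.0432] jaw 6.97 z [-1.e-04 -0.e+00 -1.e+00] F [-0.18  0.07  0.31] M [0.03 0.04 0.06] op 0.0412
```

View pics/p19.png

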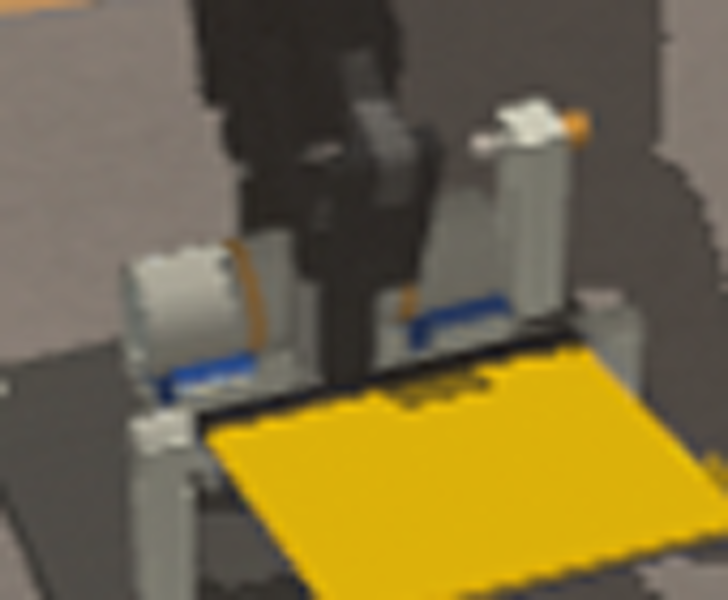

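```bash
python3 - <<'E'
from h import *
o=np.array([.5703,-.0034,0]);c,s=np.cos(np.radians(7)),np.sin(np.radians(7));R=np.array([[c,-s,0],[s,c,0],[0,0,1]])
k=728/85
def P(x,y,z):return ((proj('scene',o+R@[x,y,z])-[285,180])*k).round(0)
print('blue outer edge top near y-47', P(.026,-.047,.058),P(.026,-.025,.058),'+',P(.026,.025,.058),P(.026,.047,.058))
for d in(-.006,0,.006): print(d,'end- bottom/center/top',P(0,-.05+d,.044),P(0,-.05+d,.06),P(0,-.05+d,.076))
E
```

```text
blue outer edge top near y-47 [172. 372.] [252. 353.] + [429. 312.] [505. 294.]
-0.006 end- bottom/center/top [111. 363.] [109. 316.] [107. 268.]
0 end- bottom/center/top [132. 358.] [130. 311.] [128. 263.]
0.006 end- bottom/center/top [154. 353.] [152. 306.] [150. 258.]
```

Emit:
drive_tool(moves=[0,0,0,0,0,0,0.6,0,0,0,0,0,0,0.66,0,0,0,0,0,0,0.8,0,0,0,0,0,0,0.8,0,0,0,0,0,0,0.8], newtons=20)

```text
t: 19.2
tool_pos: [0.5712, -0.006, 0.0435]
tool_rot: [2.082, 2.352, 0.001]
contact_force: [2.6, -0.1, 0.0]
opening: 0.031
```

```bash
for i in 1 ; do python3 o.py; done
```

```text
19.2 [ 0.5712 -0.006   0.0435] jaw 6.96 z [ 0.0012  0.     -1.    ] F [ 2.59 -0.13  0.04] M [ 0.18 -0.38  0.04] op 0.031
```

Emit:
drive_tool(moves=[0,0,0,0,0,0,0.8,0,0,0,0,0,0,0.8,0,0,0,0,0,0,0.8,0,0,0,0,0,0,0.8,0,0,0,0,0,0,0.8])

```text
t: 19.82
tool_pos: [0.5712, -0.006, 0.0435]
tool_rot: [2.082, 2.352, 0.001]
contact_force: [5.7, 0.4, 0.9]
opening: 0.0313
```

Emit:
drive_tool(moves=[0,0,0,0.0008,0,0,0.8,0,0,0,0,0,0,0.8,0,0,0,0,0,0,0.8,0,0,0,0,0,0,0.8,0,0,0,0,0,0,0.8])

```text
t: 20.45
tool_pos: [0.5713, -0.006, 0.0431]
tool_rot: [-2.082, -2.352, 0.001]
contact_force: [1.6, 0.6, 3.5]
opening: 0.031
```

Emit:
drive_tool(moves=[0,0,0,0.0002,0,-0.001,0.8,0,0,0,0,0,-0.001,0.8,0,0,0,0,0,0,0.8,0,0,0,0,0,0,0.8,0,0,0,0,0,0,0.8], newtons=30)

```text
t: 21.08
tool_pos: [0.5713, -0.006, 0.0412]
tool_rot: [-2.082, -2.352, 0.001]
contact_force: [-2.0, 0.6, 5.0]
opening: 0.0312
```

Emit:
drive_tool(moves=[0,0,0,0,0,-0.001,0.8,0,0,0,0,0,-0.001,0.8,0,0,0,0,0,0,0.8,0,0,0,0,0,0,0.8,0,0,0,0,0,0,0.8])

```text
t: 21.7
tool_pos: [0.5713, -0.006, 0.0396]
tool_rot: [-2.082, -2.352, 0.001]
contact_force: [-2.2, 0.2, 7.4]
opening: 0.031
```

Emit:
drive_tool(moves=[0,0,0,-0.0003,0,-0.001,0.8,0,0,0,0,0,-0.001,0.8,0,0,0,0,0,-0.001,0.8,0,0,0,0,0,0,0.8,0,0,0,0,0,0,0.8])

```text
t: 22.32
tool_pos: [0.5714, -0.006, 0.0372]
tool_rot: [-2.082, -2.352, 0.001]
contact_force: [-3.4, 0.5, 10.7]
opening: 0.0311
```

```bash
python3 o.py; python3 - <<'E'
from h import *
s=ctrl.get_image('scene')[:,:,::-1];t=ctrl.get_image('top')[:,:,::-1]
cv2.imwrite('pics/p20.png',cv2.resize(s[180:250,285:370],(728,600),interpolation=cv2.INTER_CUBIC))
cv2.imwrite('pics/p21.png',s)
E
python3 o.py
```

```text
22.32 [ 0.5714 -0.006   0.0372] jaw 6.97 z [-9.e-04 -1.e-04 -1.e+00] F [-3.37  0.47 10.71] M [ 0.14  0.62 -0.02] op 0.0311
22.43 [ 0.5714 -0.006   0.0372] jaw 6.98 z [-9.e-04 -1.e-04 -1.e+00] F [-4.15  0.8  10.7 ] M [ 0.14  0.63 -0.03] op 0.0311
```

View pics/p20.png

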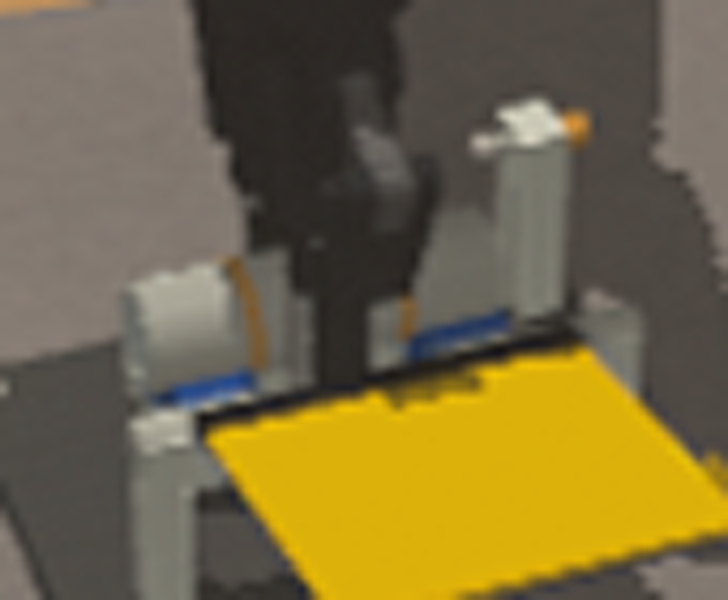

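View pics/p21.png

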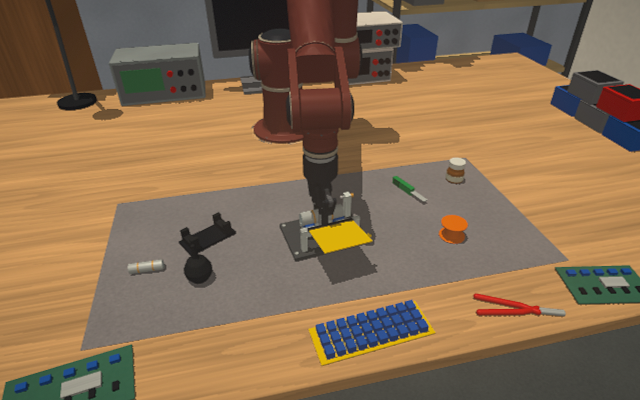

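Emit:
drive_tool(moves=[0,0,0,-0.0005,0,0,0.8,0,0,0,0,0,0,0.8,0,0,0,0,0,0,0.8,0,0,0,0,0,0,0.8,0,0,0,0,0,0,0.8])

```text
t: 23.05
tool_pos: [0.5713, -0.006, 0.0374]
tool_rot: [2.082, 2.352, 0.0]
contact_force: [-1.7, 0.8, 10.4]
opening: 0.0307
```

```bash
python3 o.py
```

```text
23.05 [ 0.5713 -0.006   0.0374] jaw 6.98 z [ 3.e-04 -0.e+00 -1.e+00] F [-1.67  0.85 10.39] M [0.15 0.46 0.01] op 0.0307
```

Emit:
drive_tool(moves=[0,0,0,-0.0002,0,0,0.8,0,0,0,0,0,0,0.8,0,0,0,0,0,0,0.8,0,0,0,0,0,0,0.8,0,0,0,0,0,0,0.8])

```text
t: 23.68
tool_pos: [0.5714, -0.006, 0.0375]
tool_rot: [2.082, 2.352, 0.001]
contact_force: [-2.5, 1.4, 10.1]
opening: 0.0309
```

```bash
python3 o.py; python3 - <<'E'
from h import *
s=ctrl.get_image('scene')[:,:,::-1]
o=ctrl.get_obs();print(o['contact_force'],o['wrist_torque'],abs(o['dq']).max())
E
```

```text
23.68 [ 0.5714 -0.006   0.0375] jaw 6.97 z [ 8.e-04 -0.e+00 -1.e+00] F [-2.53  1.36 10.1 ] M [ 0.19  0.32 -0.05] op 0.0309
[-2.56324968  0.91510059 10.33608805] [0.13635184 0.34619338 0.01162445] 0.001550076117434065
```

Everything is steady: about 10 N down, a small side force, and about 6 mm of descent from first contact. I'm handing the job in.

```bash
python3 -c "
from station import ctrl
print(ctrl.finish_job())"; python3 o.py
```

```text
the job is handed in; nothing more can be done
None
the job is handed in; nothing more can be done
```

I finished the whole job and handed it in at about 23.7 s, with the gripper still pressing the barrel down. No verdict is reported, so I am going by my last checks.

**What I did**
- I gripped the pry tool, slid its blade about 17 mm under the lip and levered the cover up off its detent. I then pushed the cover over with the blade until it fell fully open, and laid the tool back near where it had been.
- I carried the barrel from its rest to the V and released it there so it could settle on the faces. I then gripped it again at 20–30 N, moved the gripper by fractions of a millimetre to reduce the sideways force, and pressed down.

**Last checks**
- **Press:** the gripper went down about 6 mm from first contact. It reads 10.1–10.3 N upward, which by the given spring figures puts the cradle about 5–6 mm down. It was standing still.
- **Barrel in the V:** the picture puts it about 2 mm off centre along the V, within the 10 mm allowed. I could not read the four face forces directly. Working from about 10 N down, about 2.5 N sideways and a small wrist moment, I reckon each face carries at least about 1.5–2 N.
- **Rest of the scene:** the last pictures show the cover folded back, the tool flat on the bench well clear of the fixture, and the spool, blower and jar where they started.

**Small disagreements**
- A sideways force of about 2.5 N remained after my last shift of 0.2 mm; it read slightly higher after that shift than before, within the noise.
- My estimates of where I gripped the barrel along its length differed by about 2–4 mm between views.

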